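# Plate clip held open astride a plate in its tank

## Robot

A 6-joint arm with a two-finger parallel gripper is mounted at the origin on the work surface. World frame = base frame: x ahead of the robot, y to its left, z up, the work surface at z = 0. Lengths are in m, angles in rad, forces in N, time in s.
With the tool pointing down it reaches from about 0.25 to 0.725 m from the base axis. Payload 9.7 kg.
Tool frame: the origin (TCP) lies between the finger pads; the fingertips stand 17 mm ahead of it and the grasp point (between the pads) lies 2 mm behind it; z points along the fingers, y is the direction in which the jaws open and shut (so a half turn about z gives the same grasp; the last joint's range is limited). The gripper opens to 85 mm and grips with 20 to 120 N. Pads are 22 mm wide; open, the fingers measure 114 mm over their backs; the gripper's body (76 mm by 85 mm) begins 54 mm behind the grasp point. The pads swing forward as they close: fully open they stand 13 mm farther back than shut.
Start: joints at [1.118, 0.087, 0.176, 1.66, 0, 1.571], TCP at [0.241, 0.495, 0.215] pointing down, gripper open.
Joint ranges: [-3.13, 3.13], [-0.85, 1.81], [-1.15, 1.24], [-2.2, 2.28], [-1.44, 1.52], [-3.14, 3.14]. Speed limits (rad/s): [2.22, 2.22, 2.57, 3.14, 3.14, 3.14].

## Interface

Orientations are given as a rotation vector (axis times angle).
In Python, from workcell import arm, viewer gives the robot as it stands. The module is installed in compiled form; this text tells all that it offers.
- The arm moves only by the tool jog_arm, never from a script. Its argument "rows" is a list of rows, each a list of 7 numbers: the shift along the tool's x, y, z in cm, then the turn, a rotation vector about the tool's x, y, z in degrees, then the finger opening in cm, from 0 to 8.54. In form: [[dx, dy, dz, ax, ay, az, fingers], ...]. A call has 1 to 8 rows; each row shifts and turns the commanded pose from where the row before left it, along the tool's axes as they then stand; what a row does not reach is not made up. A row lasts 1/8 s, in which the tool goes at most 62.5 mm and 10.7 degrees, less where a joint would pass 70% of its speed; a pose out of reach is approached as far as the arm can. A call is refused whole if a number of a shift passes 6.25 or a number of a turn 10.7, either way. A call with a gripper value outside its range is refused whole. The fingers move at their own pace and stop on an object; the grip force is fixed at half the most. Time passes only in rows, so rows that do not move let the fingers close. It gives the time, the measured TCP pose, the force and the opening at its end, in the units of the state.
- arm.observe(): the state, without advancing time (a new reading comes with each control period).
- viewer.grab_frame(name): name is "side" or "top"; returns the picture (400x640x3 uint8, red, green, blue); there is no depth.
- viewer.camera_info(name): a dict with "intrinsics" (3x3 intrinsics, pixels), "rvec" (rotation vector, rad) and "tvec" (3), from world to camera coordinates, as OpenCV has them. Camera axes: x right, y down, z forward; pixel columns grow to the right and rows downward; lengths in m; the calibration is good to about 2 mm. A picture is of the moment at which its call begins. camera_info takes no time and is no camera call.
- arm.hand_in(): hands the job in, once; it reports no verdict.
The state is a dict: "time_s": time; "q": joint angles; "joint_vel": joint speeds; "effort": joint torques, N m; "ee_pos": TCP position; "ee_rot": TCP orientation; "contact_force": force on the tool from outside, world axes, zero at the start; "ft_torque": the same for the moment, N m; "opening": opening from 0.0 (shut) to 1.0 (fully open).
Only numpy, scipy, OpenCV 4.12 (cv2) and the standard library are available. Lean on these libraries where they do the work, as an engineer would, in place of code of your own. Each camera call takes 0.05 s, during which the arm holds its last target. There are 200 camera calls.

## Task

Lift the lid off the glass plate tank by its knob and set it down flat, knob up, on the bare bench. Then squeeze the handles of the big bulldog clip on the tub's rim, lift it off, and lower its open jaws over the middle of the plate's top edge, one jaw on each side and about a centimetre down, so that they stay above the pencil line. Finish holding it there with the jaws gaping and clear of the plate, so I can check the position before it bites: don't let go, don't bump or shift the plate, don't drop the lid, and leave everything else where it is.

Things in the scene. Friction and masses are not known exactly. Their poses are not given: they have to be found in the camera images.
- tank_mouth (a point): Centre of the mouth of the open-topped glass tank, level with its rim, 118 mm above the bench. The tank is fixed, on a dark rubber pad (94 x 138 mm, 4 mm thick), left or right of centre. Outside 68 mm along x, 112 mm along y, walls 4 mm: the mouth is 60 x 104 mm; z up. One plate stands upright in its middle groove. At the start the lid is on.
- lid_knob (a point): Loose glass lid, 0.2 kg, 72 mm along x, 116 along y: centre of its round knob's gripping band (30 mm wide, 16 tall, thinner neck below). Knob top 13 mm above this point; lid's upper face 25 mm below it, tank rim 30 mm below, underside of the 4 mm locating step (2 mm play in the mouth) 34 mm below, so this point is 34 mm above the bench when the lid lies on it knob up. z up.
- bare_bench (a point): A point on the bench top, always at the same place, in the middle of a bare patch between tank and tub: 65 mm to either side along x (away from the robot) and 70 mm along y nothing stands. Room for the lid.
- plate_top (a point): Middle of the top edge of the white-coated glass plate in the tank: 100 mm wide, 100 tall, 2 thick, 50 g, loose in grooves with 1 to 2 mm of play. x is normal to its face, y along the edge, z up. The edge lies 8 mm below the tank's rim. A pencil line crosses each face 18 mm below the edge. The grooves hold only the outer 6 mm of the side edges.
- clip_pivot (a point): Big steel bulldog clip, 65 g, parked upright on a tub wall: centre of its pivot. z up to the handles, y along pivot and jaws, x the way the handles close. Jaws 50 mm wide, down to 34 mm below. Handles 30 mm wide, up to 48 mm above, leaning apart, 48 mm over the outsides at the top. Fixed to the +x half, so it leans by half the opening; the pivot stays midway between the handles.
- clip_tip_a (a point): Lower inner edge, mid-width, of the jaw on the clip's +x half; axes as clip_pivot.
- clip_tip_b (a point): The same point of the other jaw. The two are 3 mm apart as parked, about 23 mm apart at the stop and then 33 mm below the pivot.
- clip_jaw (a joint): Opening angle of the clip in rad: 0 as parked, with the 3 mm wall between its jaws; 0.6 fully open at the stop, handles parallel, 15 mm over the outsides and then 53 mm above the pivot (so the clip sinks about 5 mm between the fingers as it opens). A spring shuts it: pinched 38 mm above the pivot, the handles take 4 N to start and 8 N to reach the stop; a firmer grip (to 25 N) only presses on the stop.
- tub_rim (a point): Middle of the rim of the wall on which the clip is parked, 65 mm above the bench: grey open plastic tub, fixed, 150 mm along x, 200 along y, walls 3 mm. This wall runs along y on the robot's side, the tub's inside lies to +x; z up. The clip is up to 50 mm to either side of this point, its pivot 20 mm above the rim.
- sample_jar: Brown glass jar with a blue screw cap, 60 mm diameter, 105 mm tall; origin under its centre. Not part of the job; leave it.
- small_jar: Small brown glass jar with a white cap, 42 mm diameter, 70 mm tall; origin under its centre. Not part of the job; leave it.
- wash_bottle: White wash bottle, 68 mm diameter, 210 mm tall with its bent spout; origin under its centre. Not part of the job; leave it.
- boat_a: White square weighing boat, 80 mm wide, 20 mm tall; origin under its centre. Not part of the job; leave it.
- boat_b: A second, equal weighing boat. Not part of the job; leave it.
- marker: Black marker pen with a green cap, 130 mm long along its x, 14 mm thick, lying down; origin under its middle. Not part of the job; leave it.
- forceps: Steel forceps, 126 mm long along x, 16 mm wide, 8 mm thick, lying flat; origin under the middle. Not part of the job; leave it.
- spatula: Steel laboratory spatula, 207 mm long along x, 11 mm wide, 4 mm thick, lying flat; origin under the middle. Not part of the job; leave it.

How it is judged:
By the outcome, as a careful person would: the job done as asked, in the order asked, and still so for the second after the job is handed in, while the arm keeps its last pose, push and grip.
It also fails if it takes over 64 s, if anything falls off the work surface, if the arm or the gripper's body presses on something with over 40 N, if the wrist force passes 120 N, or if a joint passes its speed limit or range.

## Working session

There is one attempt and no reset: what is moved stays moved. The work goes in short steps, Python scripts to look and compute and a tool call to move; the robot and the scene stay as the last step left them, time stands still between calls to the robot, and variables do not carry over. Pictures are saved under pics/ and viewed, about 8 in all and at most 12, crops included, and the job is handed in when it is done.

Besides the shell and the picture viewer there is one more tool, called after "Emit:" in YAML: its name, and indented under it one key for each argument. jog_arm: Moves the arm, as the interface text tells. Its arguments: {"type":"object","properties":{"rows":{"type":"array","items":{"type":"array","items":{"type":"number"}}}},"required":["rows"]}

```bash
mkdir -p pics
cat > h.py <<'E'
import numpy as np, cv2
from workcell import arm, viewer
def cam(n):
    c=viewer.camera_info(n); return np.array(c["intrinsics"],float),np.array(c["rvec"],float),np.array(c["tvec"],float)
def ray(n,px):
    K,r,t=cam(n); R=cv2.Rodrigues(r)[0]
    d=R.T@np.linalg.solve(K,[px[0],px[1],1.]); return -R.T@t,d
def onz(n,px,z):
    o,d=ray(n,px); return o+d*(z-o[2])/d[2]
def tri(a,b):
    (o1,d1),(o2,d2)=ray("top",a),ray("side",b)
    s=np.linalg.lstsq(np.c_[d1,-d2],o2-o1,rcond=None)[0]
    p,q=o1+d1*s[0],o2+d2*s[1]; return (p+q)/2,np.linalg.norm(p-q)
def proj(n,P):
    K,r,t=cam(n); return cv2.projectPoints(np.array(P,float).reshape(-1,3),r,t,K,None)[0].reshape(-1,2)
def snap(n,f):
    im=viewer.grab_frame(n)[:,:,::-1].copy(); cv2.imwrite("pics/"+f,im); return im
E
python3 - <<'E'
from h import *
a=snap("top","top0.png");b=snap("side","side0.png")
for n in("top","side"):
    K,r,t=cam(n);R=cv2.Rodrigues(r)[0];print(n,-R.T@t,R[2],K[0,0])
print(arm.observe())
E
```

```text
top [ 0.40774559 -0.01138048  1.08425441] [ 0.15189223 -0.00102713 -0.98839653] 433.4590165626517
side [ 0.21353331 -0.68231433  0.71669332] [ 0.34937337  0.69376288 -0.62978673] 426.41096752641306
{'time_s': 0.1, 'q': array([ 1.11802665e+00,  8.74163516e-02,  1.75226622e-01,  1.65979658e+00,
       -2.32027629e-06,  1.57081327e+00]), 'joint_vel': array([ 0.00056117, -0.00068645,  0.00190973,  0.00136072,  0.0004446 ,
       -0.00025371]), 'effort': array([-1.01701517e-03, -5.21560836e+01,  4.65653872e+01,  1.59508002e-02,
       -7.89552837e-05, -2.55491500e-05]), 'ee_pos': array([0.2405072 , 0.49438538, 0.21475457]), 'ee_rot': array([-7.05115933e-01, -3.06116787e+00,  1.82219885e-03]), 'contact_force': array([ 0.00696246, -0.131659  ,  0.20616581]), 'ft_torque': array([-0.02673393, -0.0401209 ,  0.04276209]), 'opening': 0.9989186712446417}
```

View pics/top0.png

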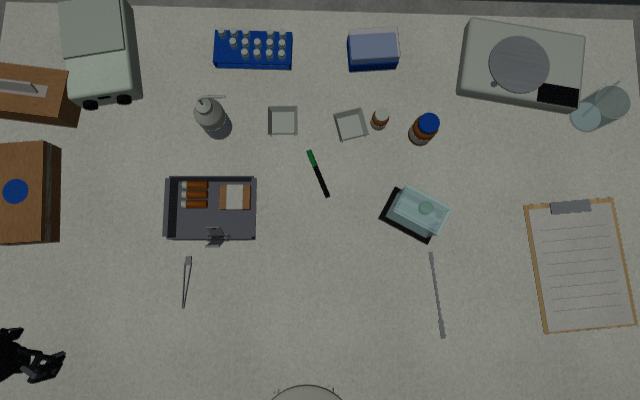

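View pics/side0.png

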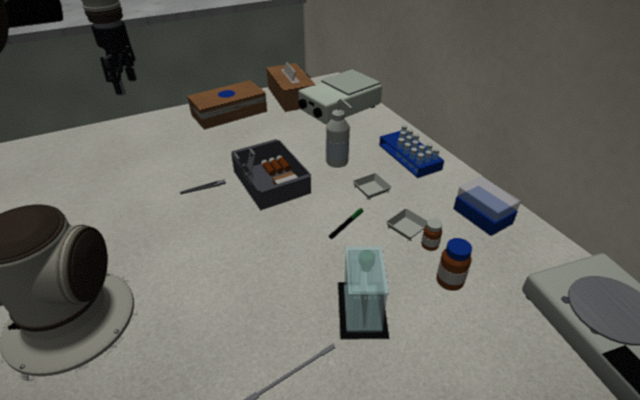

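The top view shows the tank at about (415,213), turned about 25°, with its knob near (426,207). The tub is at (210,208) with the clip near (215,236). The side view shows the tank at (365,300), the knob near (367,260) and the clip near (251,163).

Run:
```python
from h import *
a=cv2.imread("pics/top0.png");b=cv2.imread("pics/side0.png")
def c(im,x,y,w,h,k): 
    return cv2.convertScaleAbs(cv2.resize(im[y:y+h,x:x+w],None,fx=k,fy=k,interpolation=cv2.INTER_CUBIC),alpha=1.5)
cv2.imwrite("pics/crop0.png",np.vstack([np.hstack([c(a,370,175,100,75,4),c(b,320,235,100,75,4)]),np.hstack([c(a,180,205,80,60,5),c(b,220,130,80,60,5)])]))
```

```text
(no output)
```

View pics/crop0.png

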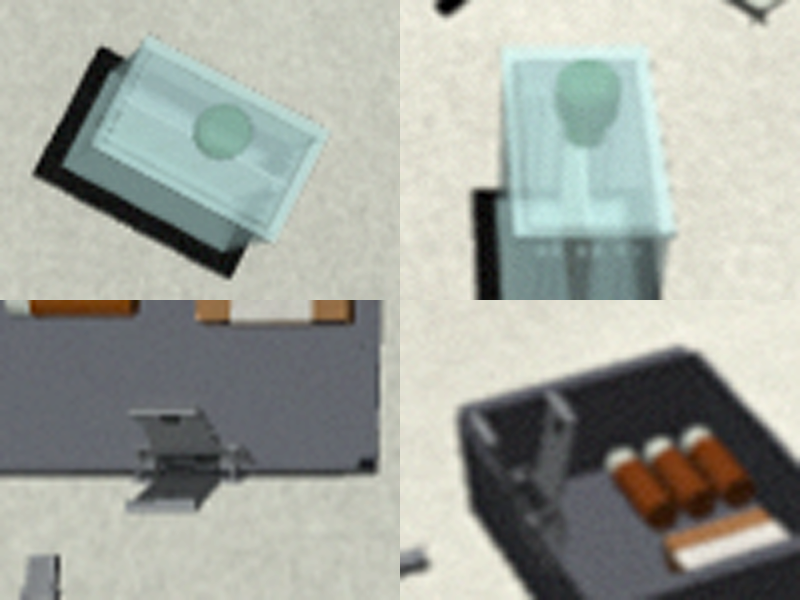

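Run:
```python
from h import *
f=lambda p,k,x,y:((p[0]+.5)/k-.5+x,(p[1]+.5)/k-.5+y)
L=np.array([onz("top",f(p,4,370,175),.123) for p in[(148,37),(328,130),(270,242),(95,142)]])
print("lid c",L.mean(0),"edges",[np.linalg.norm(L[i]-L[(i+1)%4]).round(4) for i in range(4)],"yaw of y-axis",[np.degrees(np.arctan2(*(d[:2]))) for d in (L[0]-L[1],L[3]-L[2])],[np.degrees(np.arctan2(d[1],d[0])) for d in (L[0]-L[3],L[1]-L[2])])
k=onz("top",f((222,131),4,370,175),.161);print("knob top",k)
P=np.array([onz("top",f(p,4,370,175),.004) for p in[(103,47),(35,173),(230,277)]]);print("pad c",(P[0]+P[2])/2,np.linalg.norm(P[0]-P[1]),np.linalg.norm(P[1]-P[2]),np.degrees(np.arctan2((P[1]-P[2])[0],(P[1]-P[2])[1])))
kn,e=tri(f((222,131),4,370,175),f((588,80),4,220,235)) ;print("knob tri",kn,e)
H=np.array([onz("top",f((p[0],p[1]-300),5,180,205),.133) for p in[(130,412),(200,410),(192,508),(127,507)]])
print("clip",H.round(4),H.mean(0))
J=[onz("top",f((p[0],p[1]-300),5,180,205),.065) for p in[(0,473),(375,473)]];print("rim",J)
Jv=[onz("top",f((p[0],p[1]-300),5,180,205),.085) for p in[(145,464),(245,464)]];print("piv ends",Jv)
# side: +x handle top corners
print("side handle", [onz("side",f((p[0]-400,p[1]-300),5,220,130),.133) for p in[(549,393),(577,410),(470,415),(494,440)]])
s=cv2.imread("pics/side0.png")
print([proj("side",[k[0],k[1],.161]),proj("side",np.c_[L[:,:2],[.123]*4])])
```

```text
lid c [ 0.52924068 -0.24489964  0.123     ] edges [np.float64(0.1123), np.float64(0.0717), np.float64(0.1106), np.float64(0.0674)] yaw of y-axis [np.float64(26.342222567289465), np.float64(28.5631271797215)] [np.float64(-26.18850060398258), np.float64(-27.65899388616694)]
knob top [ 0.52803196 -0.24212543  0.161     ]
pad c [ 0.52859144 -0.24600389  0.004     ] 0.09167604395185992 0.13604832480915607 26.72155259075382
knob tri [ 0.5282045  -0.24251166  0.15938444] 8.165166011757324e-05
clip [[0.4741 0.2328 0.133 ]
 [0.4758 0.2023 0.133 ]
 [0.4331 0.203  0.133 ]
 [0.4327 0.2313 0.133 ]] [0.45393878 0.21736221 0.133     ]
rim [array([0.44855158, 0.30901631, 0.065     ]), array([0.45366682, 0.13390199, 0.065     ])]
piv ends [array([0.45379487, 0.23666254, 0.085     ]), array([0.45513409, 0.19085132, 0.085     ])]
side handle [array([0.47480012, 0.23754756, 0.133     ]), array([0.48193745, 0.21553541, 0.133     ]), array([0.43209594, 0.23620964, 0.133     ]), array([0.4354921 , 0.20845938, 0.133     ])]
[array([[366.50814531, 253.88503497]]), array([[381.62202353, 247.24091859],
       [389.59747793, 293.16128929],
       [348.48937463, 292.93899672],
       [347.08426026, 247.73362025]])]
```

```bash
cat >> h.py <<'E'
from scipy.spatial.transform import Rotation as Ro
def pose(yaw): # tool down, tool y at world yaw (deg)
    c,s=np.cos(np.radians(yaw)),np.sin(np.radians(yaw))
    return Ro.from_matrix(np.array([[-s,c,0],[c,s,0],[0,0,-1]]).T if 0 else np.c_[[-s,c,0],[c,s,0],[0,0,-1]])
def st():
    o=arm.observe();R=Ro.from_rotvec(o["ee_rot"]);m=R.as_matrix()
    print("t %.2f"%o["time_s"],"pos",o["ee_pos"].round(4),"yaw %.2f"%np.degrees(np.arctan2(m[1,1],m[0,1])),"tilt",m[:2,2].round(4),"F",np.round(o["contact_force"],2),"open %.2fmm"%(85.4*o["opening"]),"q",np.round(o["q"],2));return o,R
def plan(p,yaw,n):
    o,R=st();T=pose(yaw);w=(R.inv()*T).as_rotvec()/n;d=(np.array(p)-o["ee_pos"])/n
    for i in range(n):
        print(np.r_[(R.inv().apply(d)*100).round(2),np.degrees(w).round(1)].tolist());R=R*Ro.from_rotvec(w)
E
python3 - <<'E'
from h import *
print(pose(64).as_matrix(),Ro.from_rotvec(arm.observe()["ee_rot"]).as_matrix())
plan([.528,-.243,.26],-27,16)
print("patch",onz("top",(310,240),0),"marker end",onz("top",(328,197),0),"pad corner",onz("top",(379,218),0.004), "forceps",onz("top",(190,257),0),"spat",onz("top",(430,252),0))
E
```

```text
[[-0.89879405  0.43837115  0.        ]
 [ 0.43837115  0.89879405  0.        ]
 [ 0.          0.         -1.        ]] [[-8.99231528e-01  4.37472731e-01 -5.18482091e-04]
 [ 4.37473038e-01  8.99230890e-01 -1.07109658e-03]
 [-2.34043219e-06 -1.18998575e-03 -9.99999292e-01]]
t 0.10 pos [0.2405 0.4944 0.2148] yaw 64.06 tilt [-0.0005 -0.0011] F [ 0.01 -0.13  0.21] open 85.31mm q [ 1.12  0.09  0.18  1.66 -0.    1.57]
[-3.63, -3.36, -0.28, -0.0, 0.0, 5.7]
[-3.95, -2.98, -0.28, -0.0, 0.0, 5.7]
[-4.22, -2.58, -0.28, -0.0, 0.0, 5.7]
[-4.46, -2.14, -0.28, -0.0, 0.0, 5.7]
[-4.65, -1.69, -0.28, -0.0, 0.0, 5.7]
[-4.79, -1.22, -0.28, -0.0, 0.0, 5.7]
[-4.89, -0.74, -0.28, -0.0, 0.0, 5.7]
[-4.94, -0.25, -0.28, -0.0, 0.0, 5.7]
[-4.94, 0.24, -0.28, -0.0, 0.0, 5.7]
[-4.89, 0.73, -0.28, -0.0, 0.0, 5.7]
[-4.8, 1.21, -0.28, -0.0, 0.0, 5.7]
[-4.65, 1.68, -0.28, -0.0, 0.0, 5.7]
[-4.46, 2.13, -0.28, -0.0, 0.0, 5.7]
[-4.23, 2.56, -0.28, -0.0, 0.0, 5.7]
[-3.95, 2.97, -0.28, -0.0, 0.0, 5.7]
[-3.64, 3.35, -0.28, -0.0, 0.0, 5.7]
patch [0.45863841 0.0052775  0.        ] marker end [ 0.56816582 -0.03676154  0.        ] pad corner [ 0.5182718  -0.16560838  0.004     ] forceps [0.40816715 0.30040352 0.        ] spat [ 0.43768012 -0.29353864  0.        ]
```

Emit:
jog_arm:
  rows:
    - [-3.6,-3.4,-0.6,0,0,5.7,8.54]
    - [-4.0,-3.0,-0.6,0,0,5.7,8.54]
    - [-4.2,-2.6,-0.6,0,0,5.7,8.54]
    - [-4.5,-2.1,-0.6,0,0,5.7,8.54]
    - [-4.6,-1.7,-0.5,0,0,5.7,8.54]
    - [-4.8,-1.2,-0.5,0,0,5.7,8.54]
    - [-4.9,-0.7,-0.5,0,0,5.7,8.54]
    - [-4.9,-0.2,-0.5,0,0,5.7,8.54]

```text
time_s: 1.1
ee_pos: [0.3851, 0.1246, 0.2594]
ee_rot: [-1.84, -2.546, -0.0]
contact_force: [0.8, -0.0, 0.3]
opening: 0.999
```

Emit:
jog_arm:
  rows:
    - [-4.9,0.2,0,0,0,5.7,8.54]
    - [-4.9,0.7,0,0,0,5.7,8.54]
    - [-4.8,1.2,0,0,0,5.7,8.54]
    - [-4.6,1.7,0,0,0,5.7,8.54]
    - [-4.5,2.1,0,0,0,5.7,8.54]
    - [-4.2,2.6,0,0,0,5.7,8.54]
    - [-4.0,3.0,0,0,0,5.7,8.54]
    - [-3.6,3.3,0,0,0,5.7,8.54]

```text
time_s: 2.1
ee_pos: [0.5275, -0.2439, 0.259]
ee_rot: [-2.683, -1.633, 0.0]
contact_force: [0.6, 0.0, 0.3]
opening: 0.997
```

Run:
```python
from h import *
plan([.528,-.243,.146],-27,4)
```

```text
t 2.10 pos [ 0.5275 -0.2439  0.259 ] yaw -27.34 tilt [-0.0004  0.0003] F [0.56 0.01 0.29] open 85.15mm q [-0.43  0.19  0.37  1.76  0.    1.61]
[0.03, 0.0, 2.82, -0.0, -0.0, -0.1]
[0.03, 0.0, 2.82, -0.0, -0.0, -0.1]
[0.03, 0.0, 2.82, -0.0, -0.0, -0.1]
[0.03, 0.0, 2.82, -0.0, -0.0, -0.1]
```

Emit:
jog_arm:
  rows:
    - [0.03,0,3.5,0,0,0,8.54]
    - [0.03,0,3.5,0,0,0,8.54]
    - [0.03,0,2.5,0,0,0,8.54]
    - [0,0,1.2,0,0,0,8.54]
    - [0,0,0.6,0,0,0,8.54]
    - [0,0,0,0,0,0,6.0]
    - [0,0,0,0,0,0,4.5]
    - [0,0,0,0,0,0,3.5]

```text
time_s: 3.1
ee_pos: [0.5279, -0.2415, 0.1472]
ee_rot: [2.68, 1.638, 0.001]
contact_force: [-0.6, 0.4, 0.9]
opening: 0.406
```

Emit:
jog_arm:
  rows:
    - [0,0,0,0,0,0,3.2]
    - [0,0,0,0,0,0,2.0]
    - [0,0,0,0,0,0,2.0]
    - [0,0,0,0,0,0,2.0]
    - [0,0,0,0,0,0,2.0]

```text
time_s: 3.72
ee_pos: [0.5276, -0.2414, 0.1463]
ee_rot: [-2.681, -1.638, 0.0]
contact_force: [0.5, 0.4, -0.2]
opening: 0.232
```

Run:
```python
from h import *
st(); b=snap("side","s1.png");a=snap("top","t1.png")
c=lambda im,x,y,w,h,k:cv2.convertScaleAbs(cv2.resize(im[y:y+h,x:x+w],None,fx=k,fy=k,interpolation=cv2.INTER_CUBIC),alpha=1.5)
cv2.imwrite("pics/crop1.png",np.hstack([c(a,360,160,100,100,4),c(b,320,210,100,100,4)]))
```

```text
t 3.73 pos [ 0.5276 -0.2414  0.1463] yaw -27.14 tilt [-0.0001  0.    ] F [ 0.45  0.43 -0.23] open 19.81mm q [-0.43  0.14  0.11  1.53 -0.    1.62]
```

View pics/crop1.png

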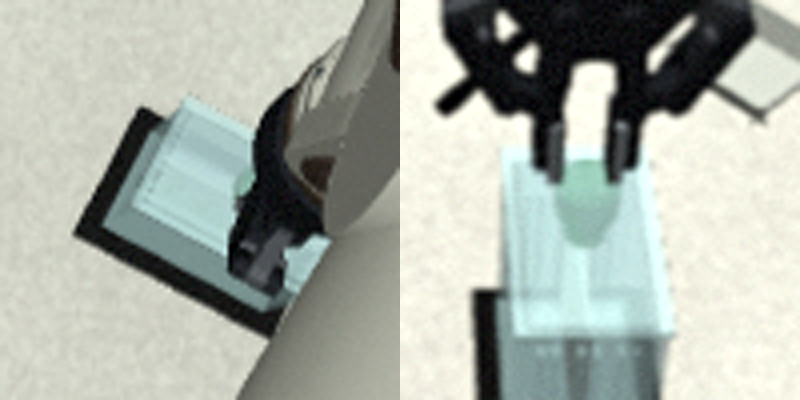

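Run:
```python
from h import *
o,R=st();p=o["ee_pos"];m=R.as_matrix()
for n in("top","side"):
    for s in(0,.017):
        for k in (-.01,0,.01): print(n,s,k,proj(n,p+m[:,2]*s+m[:,1]*k).round(1))
    print("knob",proj(n,[.528,-.2425,.161]))
print(tri((425.4,207.5),(366.6,254.6)))
```

```text
t 3.83 pos [ 0.5276 -0.2414  0.1464] yaw -27.15 tilt [-0. -0.] F [-0.79  0.04  0.75] open 20.10mm q [-0.43  0.14  0.11  1.53 -0.    1.62]
top 0 -0.01 [[421.1 212.4]]
top 0 0 [[423.1 208.4]]
top 0 0.01 [[425.2 204.4]]
top 0.017 -0.01 [[419.2 213.2]]
top 0.017 0 [[421.3 209.3]]
top 0.017 0.01 [[423.3 205.4]]
knob [[425.29939002 207.39489535]]
side 0 -0.01 [[360.1 259.4]]
side 0 0 [[365.6 259.3]]
side 0 0.01 [[371.1 259.3]]
side 0.017 -0.01 [[359.6 265.7]]
side 0.017 0 [[365.  265.7]]
side 0.017 0.01 [[370.5 265.7]]
knob [[366.60356993 254.0255601 ]]
(array([ 0.5278563 , -0.24293798,  0.16001368]), np.float64(0.00010941345404074768))
```

Run:
```python
from h import *
p=np.array([.2405,.4944,.2148])
for n in("top","side"):
    print(n,"start tcp",proj(n,p),"tip",proj(n,p-[0,0,.017]), "open tips",proj(n,p-[0,0,.004]+.0425*np.array([.4375,.899,0])),proj(n,p-[0,0,.004]-.0425*np.array([.4375,.899,0])))
a=cv2.imread("pics/top0.png");b=cv2.imread("pics/side0.png");t=cv2.imread("pics/s1.png")
c=lambda im,x,y,w,h,k:cv2.convertScaleAbs(cv2.resize(im[y:y+h,x:x+w],None,fx=k,fy=k,interpolation=cv2.INTER_CUBIC),alpha=2.)
cv2.imwrite("pics/crop2.png",np.hstack([c(b,80,40,80,80,5),c(t,330,215,70,70,400/70)]))
```

```text
top start tcp [[ 50.55365663 341.129875  ]] tip [[ 55.80101062 339.54364803]] open tips [[ 33.26561205 330.20806255]] [[ 70.47267704 351.36413447]]
side start tcp [[130.48674865  98.30213367]] tip [[132.28307448 104.14433725]] open tips [[135.92815758  92.84640018]] [[125.59882854 106.93305501]]
```

View pics/crop2.png

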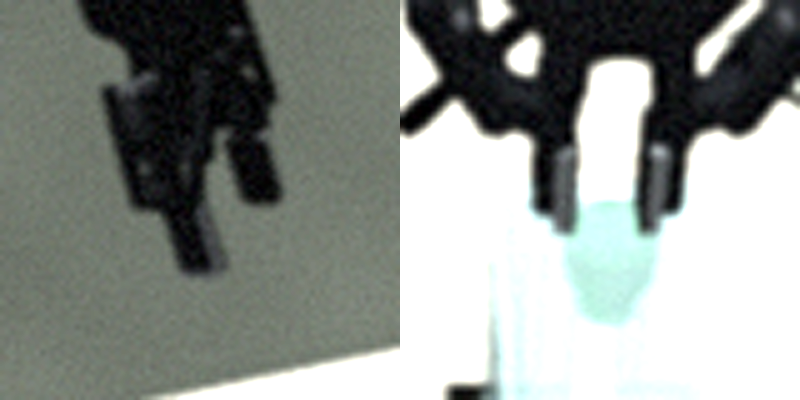

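The side view shows the fingertips at (359,255.6) and (373.4,255.6). They are above the knob's top, not around the band, and higher than the reported TCP implies. The start picture shows the same bias. I'll quantify it.

Run:
```python
from h import *
o,R=st();p=o["ee_pos"];m=R.as_matrix()
for dz in(.02,.03,.035,.04,.045):
    q=p+[0,0,-.017+dz]
    print(dz,[proj("side",q-.011*m[:,0]+k*.010*m[:,1]).round(1).tolist() for k in(-1,1)],
     [proj("side",np.array([.2405,.4944,.2148-.004+dz])+k*np.array([.4375,.899,0])*.0425+s*.011*np.array([-.899,.4375,0])).round(1).tolist() for k in(-1,1) for s in (-1,1)])
```

```text
t 3.83 pos [ 0.5276 -0.2414  0.1464] yaw -27.15 tilt [-0. -0.] F [-0.79  0.04  0.75] open 20.10mm q [-0.43  0.14  0.11  1.53 -0.    1.62]
0.02 [[[360.6, 262.7]], [[371.8, 262.7]]] [[[127.6, 99.8]], [[119.0, 99.9]], [[137.9, 85.9]], [[129.9, 86.0]]]
0.03 [[[360.9, 258.9]], [[372.2, 258.8]]] [[[126.5, 96.1]], [[117.9, 96.3]], [[136.9, 82.4]], [[128.8, 82.6]]]
0.035 [[[361.1, 256.9]], [[372.4, 256.9]]] [[[125.9, 94.3]], [[117.3, 94.4]], [[136.4, 80.7]], [[128.3, 80.8]]]
0.04 [[[361.2, 254.9]], [[372.6, 254.9]]] [[[125.3, 92.5]], [[116.7, 92.6]], [[135.9, 78.9]], [[127.7, 79.0]]]
0.045 [[[361.4, 252.9]], [[372.8, 252.9]]] [[[124.8, 90.6]], [[116.1, 90.8]], [[135.4, 77.1]], [[127.2, 77.3]]]
```

Emit:
jog_arm:
  rows:
    - [0,0,-1.0,0,0,0,8.54]
    - [0,0,0,0,0,0,8.54]
    - [0,0,0,0,0,0,8.54]
    - [0,0,0,0,0,0,8.54]
    - [0,0,0,0,0,0,8.54]
    - [0,0,0,0,0,0,8.54]

```text
time_s: 4.58
ee_pos: [0.5275, -0.2414, 0.1563]
ee_rot: [-2.681, -1.638, 0.0]
contact_force: [-0.1, -0.1, 1.0]
opening: 1.002
```

Tips sit about 36 mm higher than the reported TCP implies, in both views. I'll correct for that: reported z of about 0.112 at the knob, watching the force.

Emit:
jog_arm:
  rows:
    - [0,0,1.5,0,0,0,8.54]
    - [0,0,1.2,0,0,0,8.54]
    - [0,0,0.9,0,0,0,8.54]
    - [0,0,0.4,0,0,0,8.54]
    - [0,0,0.4,0,0,0,8.54]
    - [0,0,0,0,0,0,8.54]

```text
time_s: 5.32
ee_pos: [0.5276, -0.2414, 0.1123]
ee_rot: [-2.681, -1.638, 0.0]
contact_force: [-0.3, 0.2, -0.3]
opening: 0.998
```

Emit:
jog_arm:
  rows:
    - [0,0,0,0,0,0,5.5]
    - [0,0,0,0,0,0,4.0]
    - [0,0,0,0,0,0,3.3]
    - [0,0,0,0,0,0,3.0]
    - [0,0,0,0,0,0,2.0]
    - [0,0,0,0,0,0,2.0]
    - [0,0,0,0,0,0,2.0]

```text
time_s: 6.2
ee_pos: [0.528, -0.2416, 0.1129]
ee_rot: [2.68, 1.637, 0.001]
contact_force: [2.8, -0.4, 5.2]
opening: 0.329
```

Run:
```python
from h import *
st(); b=snap("side","s2.png")
c=lambda im,x,y,w,h,k:cv2.convertScaleAbs(cv2.resize(im[y:y+h,x:x+w],None,fx=k,fy=k,interpolation=cv2.INTER_CUBIC),alpha=1.6)
cv2.imwrite("pics/crop3.png",c(b,320,210,100,100,5))
```

```text
t 6.20 pos [ 0.528  -0.2416  0.1129] yaw -27.15 tilt [ 0.0012 -0.0006] F [ 2.77 -0.45  5.25] open 28.14mm q [-0.43  0.14  0.04  1.47 -0.    1.62]
```

View pics/crop3.png

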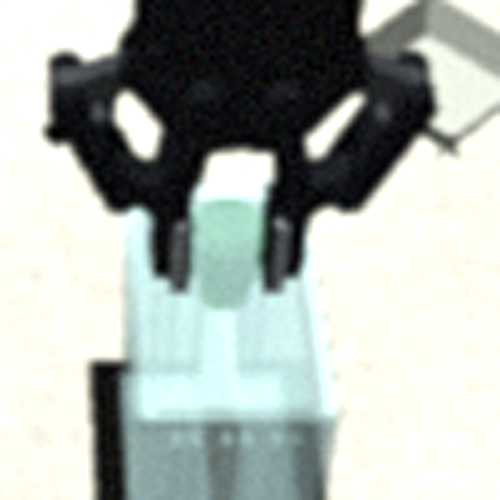

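The knob is between the pads (opening 28 mm, stopped on it). Now I'll lift slowly, checking the weight.

Emit:
jog_arm:
  rows:
    - [0,0,-0.3,0,0,0,2.0]
    - [0,0,-0.3,0,0,0,2.0]
    - [0,0,-0.6,0,0,0,2.0]
    - [0,0,-0.8,0,0,0,2.0]
    - [0,0,-1.0,0,0,0,2.0]
    - [0,0,-1.5,0,0,0,2.0]
    - [0,0,-1.0,0,0,0,2.0]
    - [0,0,0,0,0,0,2.0]

```text
time_s: 7.25
ee_pos: [0.5281, -0.2416, 0.1686]
ee_rot: [2.679, 1.637, 0.002]
contact_force: [-0.1, 0.2, -2.7]
opening: 0.324
```

Run:
```python
from h import *
plan([.45,-.005,.168],0,12)
b=snap("side","s3.png")
c=lambda im,x,y,w,h,k:cv2.convertScaleAbs(cv2.resize(im[y:y+h,x:x+w],None,fx=k,fy=k,interpolation=cv2.INTER_CUBIC),alpha=1.6)
cv2.imwrite("pics/crop4.png",c(b,310,180,120,150,4))
```

```text
t 7.25 pos [ 0.5281 -0.2416  0.1686] yaw -27.14 tilt [ 0.0016 -0.0007] F [-0.11  0.23 -2.74] open 27.70mm q [-0.43  0.15  0.15  1.57  0.    1.62]
[1.46, -1.48, 0.0, 0.0, 0.0, -2.3]
[1.52, -1.42, 0.0, 0.0, 0.0, -2.3]
[1.57, -1.36, 0.0, 0.0, 0.0, -2.3]
[1.62, -1.3, 0.0, 0.0, 0.0, -2.3]
[1.67, -1.23, 0.0, 0.0, 0.0, -2.3]
[1.72, -1.16, 0.0, 0.0, 0.0, -2.3]
[1.76, -1.1, 0.0, 0.0, 0.0, -2.3]
[1.81, -1.02, 0.0, 0.0, 0.0, -2.3]
[1.85, -0.95, 0.0, 0.0, 0.0, -2.3]
[1.88, -0.88, 0.0, 0.0, 0.0, -2.3]
[1.91, -0.8, 0.0, 0.0, 0.0, -2.3]
[1.94, -0.73, 0.01, 0.0, 0.0, -2.3]
```

View pics/crop4.png

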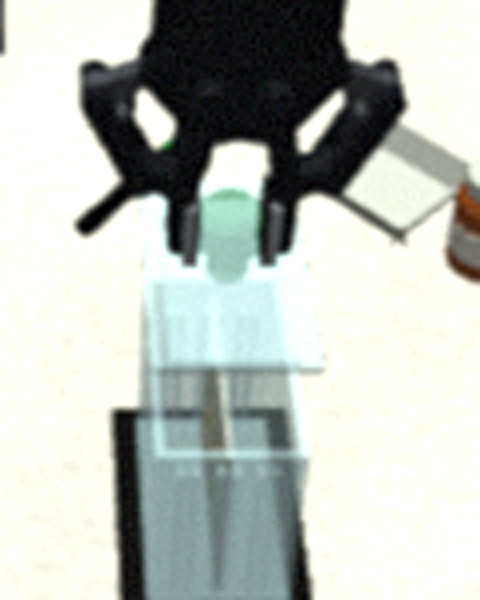

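The lid hangs level, well clear above the tank rim, with a weight of about 2.7 N. Carry it to the bare patch.

Emit:
jog_arm:
  rows:
    - [0.7,-0.7,0,0,0,-1.2,2.0]
    - [1.5,-1.4,0,0,0,-2.3,2.0]
    - [1.8,-1.7,0,0,0,-2.7,2.0]
    - [2.1,-1.6,0,0,0,-2.7,2.0]
    - [2.2,-1.6,0,0,0,-2.7,2.0]
    - [2.2,-1.5,0,0,0,-2.7,2.0]
    - [2.3,-1.3,0,0,0,-2.7,2.0]
    - [2.4,-1.2,0,0,0,-2.7,2.0]

```text
time_s: 8.3
ee_pos: [0.4696, -0.0597, 0.1672]
ee_rot: [-2.357, -2.077, -0.0]
contact_force: [0.0, 0.1, -1.7]
opening: 0.324
```

Emit:
jog_arm:
  rows:
    - [2.4,-1.1,0,0,0,-2.7,2.0]
    - [1.9,-0.8,0,0,0,-2.3,2.0]
    - [1.3,-0.5,0.5,0,0,-1.5,2.0]
    - [0.6,-0.2,1.5,0,0,-0.6,2.0]
    - [0,0,2.5,0,0,0,2.0]
    - [0,0,3.0,0,0,0,2.0]
    - [0,0,3.0,0,0,0,2.0]
    - [0,0,2.5,0,0,0,2.0]

```text
time_s: 9.3
ee_pos: [0.4492, 0.0023, 0.0349]
ee_rot: [-2.228, -2.214, 0.002]
contact_force: [0.5, 0.5, -0.7]
opening: 0.328
```

Emit:
jog_arm:
  rows:
    - [0,0,1.3,0,0,0,2.0]
    - [0,0,0.7,0,0,0,2.0]
    - [0,0,0.5,0,0,0,2.0]
    - [0,0,0,0,0,0,2.0]

```text
time_s: 9.8
ee_pos: [0.4504, 0.0025, 0.0126]
ee_rot: [2.228, 2.215, 0.0]
contact_force: [-0.0, -1.1, -0.9]
opening: 0.324
```

Run:
```python
from h import *
st(); snap("side","s4.png");
```

```text
t 9.80 pos [0.4504 0.0025 0.0126] yaw -0.34 tilt [ 0.0004 -0.    ] F [-0.04 -1.12 -0.88] open 27.67mm q [ 0.01 -0.13 -0.43  1.27 -0.    1.58]
```

View pics/s4.png

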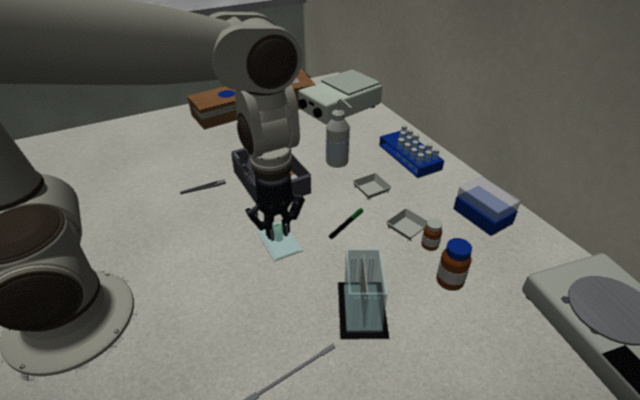

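The lid is held level just above a bare spot at about (280,241), clear of the tub and marker. Lowering it in small steps.

Emit:
jog_arm:
  rows:
    - [0,0,0.4,0,0,0,2.0]
    - [0,0,0.4,0,0,0,2.0]
    - [0,0,0.2,0,0,0,2.0]
    - [0,0,0.1,0,0,0,2.0]
    - [0,0,0.1,0,0,0,2.0]
    - [0,0,0,0,0,0,2.0]

```text
time_s: 10.6
ee_pos: [0.4502, 0.0025, 0.0004]
ee_rot: [2.228, 2.215, -0.0]
contact_force: [0.4, -0.2, -2.7]
opening: 0.33
```

Emit:
jog_arm:
  rows:
    - [0,0,0.1,0,0,0,2.0]
    - [0,0,0.05,0,0,0,2.0]
    - [0,0,0,0,0,0,2.0]

```text
time_s: 10.98
ee_pos: [0.4502, 0.0025, -0.0011]
ee_rot: [-2.228, -2.215, -0.0]
contact_force: [-0.5, 0.6, 0.2]
opening: 0.328
```

Emit:
jog_arm:
  rows:
    - [0,0,0.05,0,0,0,2.0]
    - [0,0,0,0,0,0,2.6]
    - [0,0,0,0,0,0,3.2]
    - [0,0,0,0,0,0,5.0]
    - [0,0,0,0,0,0,8.54]
    - [0,0,0,0,0,0,8.54]
    - [0,0,0,0,0,0,8.54]
    - [0,0,-1.0,0,0,0,8.54]

```text
time_s: 11.98
ee_pos: [0.4496, 0.0025, 0.0082]
ee_rot: [-2.227, -2.214, 0.002]
contact_force: [0.3, -0.4, 0.0]
opening: 1.0
```

Emit:
jog_arm:
  rows:
    - [0,0,-2.0,0,0,0,8.54]
    - [0,0,-4.0,0,0,0,8.54]
    - [0,0,-5.0,0,0,0,8.54]
    - [0,0,-5.0,0,0,0,8.54]
    - [0,0,-4.0,0,0,0,8.54]

```text
time_s: 12.6
ee_pos: [0.4503, 0.0025, 0.2113]
ee_rot: [2.227, 2.214, 0.002]
contact_force: [0.6, -0.5, 1.2]
opening: 1.002
```

Run:
```python
from h import *
plan([.454,.217,.205],2,6)
```

```text
t 12.60 pos [0.4503 0.0025 0.2113] yaw -0.35 tilt [ 0.0022 -0.    ] F [ 0.59 -0.51  1.19] open 85.58mm q [ 0.01 -0.15 -0.07  1.66 -0.    1.58]
[3.58, 0.04, 0.11, 0.0, 0.0, -0.4]
[3.58, 0.06, 0.11, 0.0, 0.0, -0.4]
[3.57, 0.09, 0.11, 0.0, 0.0, -0.4]
[3.57, 0.11, 0.11, 0.0, 0.0, -0.4]
[3.57, 0.14, 0.11, 0.0, 0.0, -0.4]
[3.57, 0.16, 0.11, 0.0, 0.0, -0.4]
```

Emit:
jog_arm:
  rows:
    - [2.0,0.05,0,0,0,-0.3,8.54]
    - [4.0,0.05,0,0,0,-0.4,8.54]
    - [4.5,0.1,0,0,0,-0.5,8.54]
    - [4.5,0.1,0,0,0,-0.5,8.54]
    - [4.0,0.15,0,0,0,-0.5,8.54]
    - [2.4,0.1,1.0,0,0,-0.2,8.54]
    - [0,0,2.5,0,0,0,8.54]
    - [0,0,2.5,0,0,0,8.54]

```text
time_s: 13.6
ee_pos: [0.4532, 0.2171, 0.1484]
ee_rot: [2.18, 2.262, 0.001]
contact_force: [-0.0, 0.1, 0.8]
opening: 1.002
```

Run:
```python
from h import *
plan([.454,.217,.085],2,4)
a=snap("top","t5.png");b=snap("side","s5.png")
c=lambda im,x,y,w,h,k:cv2.convertScaleAbs(cv2.resize(im[y:y+h,x:x+w],None,fx=k,fy=k,interpolation=cv2.INTER_CUBIC),alpha=2.)
cv2.imwrite("pics/crop5.png",np.hstack([c(a,170,180,100,100,4),c(b,210,90,100,100,4)]))
```

```text
t 13.60 pos [0.4532 0.2171 0.1484] yaw 2.11 tilt [0.0007 0.0003] F [-0.05  0.15  0.83] open 85.55mm q [ 0.45 -0.04 -0.08  1.53 -0.    1.98]
[-0.0, 0.02, 1.59, 0.0, -0.0, 0.0]
[-0.0, 0.02, 1.59, 0.0, -0.0, 0.0]
[-0.0, 0.02, 1.59, 0.0, -0.0, 0.0]
[-0.0, 0.02, 1.59, 0.0, -0.0, 0.0]
```

View pics/crop5.png

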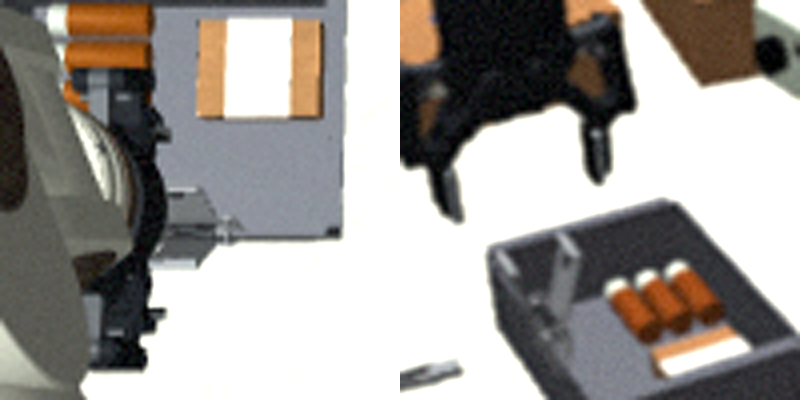

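Run:
```python
from h import *
o,R=st();p=o["ee_pos"];m=R.as_matrix()
for dz in(.03,.036,.042):
  print(dz,[proj("side",p+[0,0,-.004+dz]+k*.0425*m[:,1]-s*.011*m[:,0]).round(1).tolist() for k in(-1,1) for s in (0,-1,1)])
print("clip handle tops",[proj("side",[.454+k*.024,.217+j*.015,.133]).round(1).tolist() for k in(-1,1) for j in(-1,1)])
```

```text
t 13.70 pos [0.452  0.2162 0.1465] yaw 2.07 tilt [-0.0032 -0.0015] F [ 0.69 -0.03  0.29] open 85.44mm q [ 0.45 -0.04 -0.09  1.53 -0.    1.98]
0.03 [[[225.3, 145.3]], [[223.8, 143.2]], [[226.8, 147.4]], [[257.8, 136.5]], [[256.2, 134.6]], [[259.6, 138.5]]]
0.036 [[[224.9, 143.2]], [[223.4, 141.1]], [[226.4, 145.3]], [[257.6, 134.4]], [[255.9, 132.5]], [[259.3, 136.4]]]
0.042 [[[224.5, 141.0]], [[223.0, 139.0]], [[226.1, 143.1]], [[257.4, 132.3]], [[255.7, 130.4]], [[259.1, 134.3]]]
clip handle tops [[[237.1, 159.4]], [[233.3, 153.6]], [[255.4, 154.6]], [[251.3, 148.9]]]
```

Emit:
jog_arm:
  rows:
    - [0,0.1,1.5,0,0,0,8.54]
    - [0,0,1.5,0,0,0,8.54]
    - [0,0,1.5,0,0,0,8.54]
    - [0,0,1.0,0,0,0,8.54]
    - [0,0,0.6,0,0,0,8.54]
    - [0,0,0,0,0,0,7.0]
    - [0,0,0,0,0,0,6.0]
    - [0,0,0,0,0,0,5.4]

```text
time_s: 14.7
ee_pos: [0.4544, 0.2167, 0.0878]
ee_rot: [2.181, 2.261, 0.001]
contact_force: [-0.3, -0.6, 0.9]
opening: 0.633
```

Emit:
jog_arm:
  rows:
    - [0,0,0,0,0,0,5.2]
    - [0,0,0,0,0,0,5.0]
    - [0,0,0,0,0,0,4.8]
    - [0,0,0,0,0,0,4.6]

```text
time_s: 15.2
ee_pos: [0.4541, 0.2166, 0.0873]
ee_rot: [-2.181, -2.261, 0.0]
contact_force: [0.5, -0.4, 0.1]
opening: 0.54
```

Run:
```python
from h import *
st();b=snap("side","s6.png");a=snap("top","t6.png")
c=lambda im,x,y,w,h,k:cv2.convertScaleAbs(cv2.resize(im[y:y+h,x:x+w],None,fx=k,fy=k,interpolation=cv2.INTER_CUBIC),alpha=2.)
cv2.imwrite("pics/crop6.png",np.hstack([c(a,180,200,70,70,40/7),c(b,210,110,70,70,40/7)]))
```

```text
t 15.20 pos [0.4541 0.2166 0.0873] yaw 2.06 tilt [-0.0001 -0.    ] F [ 0.53 -0.38  0.12] open 46.16mm q [ 0.44 -0.04 -0.2   1.41  0.    1.98]
```

View pics/crop6.png

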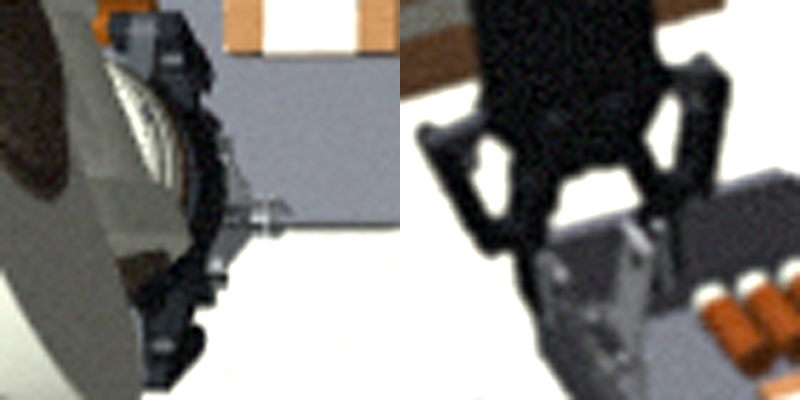

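Fingers straddle the handles symmetrically, with the tips about 20 mm below the handle tops. Squeeze gradually.

Emit:
jog_arm:
  rows:
    - [0,0,0,0,0,0,4.2]
    - [0,0,0,0,0,0,3.8]
    - [0,0,0,0,0,0,3.4]
    - [0,0,0,0,0,0,3.0]
    - [0,0,0,0,0,0,2.7]
    - [0,0,0,0,0,0,2.7]

```text
time_s: 16.05
ee_pos: [0.4541, 0.2166, 0.0873]
ee_rot: [-2.181, -2.261, 0.0]
contact_force: [0.3, -0.2, -0.7]
opening: 0.316
```

Emit:
jog_arm:
  rows:
    - [0,0,0,0,0,0,2.4]
    - [0,0,0,0,0,0,2.1]
    - [0,0,0,0,0,0,1.8]
    - [0,0,0,0,0,0,1.6]
    - [0,0,0,0,0,0,1.4]
    - [0,0,0,0,0,0,1.4]
    - [0,0,0,0,0,0,1.4]

```text
time_s: 16.92
ee_pos: [0.4542, 0.2166, 0.0874]
ee_rot: [-2.181, -2.261, 0.0]
contact_force: [0.5, -0.4, -1.0]
opening: 0.174
```

Emit:
jog_arm:
  rows:
    - [0,0,-0.4,0,0,0,1.4]
    - [0,0,-0.8,0,0,0,1.4]
    - [0,0,-1.2,0,0,0,1.4]
    - [0,0,-1.8,0,0,0,1.4]
    - [0,0,-2.2,0,0,0,1.4]
    - [0,0,-2.2,0,0,0,1.4]
    - [0,0,-1.6,0,0,0,1.4]
    - [0,0,-0.8,0,0,0,1.4]

```text
time_s: 17.92
ee_pos: [0.4545, 0.2167, 0.1988]
ee_rot: [2.181, 2.261, 0.002]
contact_force: [-0.5, 0.1, -0.6]
opening: 0.178
```

Run:
```python
from h import *
plan([.529,-.244,.197],-27,16)
```

```text
t 17.93 pos [0.4545 0.2167 0.1988] yaw 2.06 tilt [0.0012 0.0006] F [-0.47  0.11 -0.61] open 15.21mm q [ 0.44 -0.03  0.02  1.62  0.    1.98]
[-2.89, 0.36, 0.01, 0.0, -0.0, 1.8]
[-2.88, 0.45, 0.01, 0.0, -0.0, 1.8]
[-2.87, 0.54, 0.01, 0.0, -0.0, 1.8]
[-2.85, 0.64, 0.01, 0.0, -0.0, 1.8]
[-2.83, 0.73, 0.01, 0.0, -0.0, 1.8]
[-2.8, 0.81, 0.01, 0.0, -0.0, 1.8]
[-2.77, 0.9, 0.01, 0.0, -0.0, 1.8]
[-2.74, 0.99, 0.01, 0.0, -0.0, 1.8]
[-2.71, 1.08, 0.01, 0.0, -0.0, 1.8]
[-2.68, 1.16, 0.01, 0.0, -0.0, 1.8]
[-2.64, 1.25, 0.01, 0.0, -0.0, 1.8]
[-2.6, 1.33, 0.01, 0.0, -0.0, 1.8]
[-2.55, 1.41, 0.01, 0.0, -0.0, 1.8]
[-2.51, 1.49, 0.01, 0.0, -0.0, 1.8]
[-2.46, 1.57, 0.01, 0.0, -0.0, 1.8]
[-2.41, 1.65, 0.01, 0.0, -0.0, 1.8]
```

Emit:
jog_arm:
  rows:
    - [-1.5,0.2,0,0,0,1.0,1.4]
    - [-2.9,0.4,0,0,0,1.8,1.4]
    - [-3.2,0.5,0,0,0,2.0,1.4]
    - [-3.2,0.6,0,0,0,2.0,1.4]
    - [-3.2,0.7,0,0,0,2.0,1.4]
    - [-3.2,0.9,0,0,0,2.0,1.4]
    - [-3.1,1.0,0,0,0,2.0,1.4]
    - [-3.1,1.1,0,0,0,2.0,1.4]

```text
time_s: 18.92
ee_pos: [0.4894, -0.0235, 0.1965]
ee_rot: [-2.456, -1.958, 0.002]
contact_force: [0.4, -0.1, -0.8]
opening: 0.182
```

Emit:
jog_arm:
  rows:
    - [-3.1,1.2,0,0,0,2.0,1.4]
    - [-3.0,1.3,0,0,0,2.0,1.4]
    - [-3.0,1.4,0,0,0,2.0,1.4]
    - [-2.9,1.5,0,0,0,2.0,1.4]
    - [-2.9,1.7,0,0,0,2.0,1.4]
    - [-2.2,1.4,0,0,0,1.8,1.4]
    - [-1.0,0.7,0,0,0,1.0,1.4]
    - [0,0,0,0,0,0,1.4]

```text
time_s: 19.92
ee_pos: [0.5212, -0.2232, 0.1967]
ee_rot: [-2.658, -1.673, 0.001]
contact_force: [0.6, 0.9, 0.6]
opening: 0.175
```

Run:
```python
from h import *
plan([.529,-.244,.197],-27,2)
b=snap("side","s7.png");a=snap("top","t7.png")
c=lambda im,x,y,w,h,k:cv2.convertScaleAbs(cv2.resize(im[y:y+h,x:x+w],None,fx=k,fy=k,interpolation=cv2.INTER_CUBIC),alpha=1.7)
cv2.imwrite("pics/crop7.png",np.hstack([c(b,330,170,80,120,5),c(a,360,170,80,120,5)]))
```

```text
t 19.93 pos [ 0.5212 -0.2232  0.1967] yaw -25.62 tilt [-0.0011  0.0005] F [0.57 0.89 0.57] open 14.91mm q [-0.4   0.12  0.18  1.63  0.    1.61]
[-0.77, 0.8, -0.01, -0.0, 0.0, 0.7]
[-0.76, 0.81, -0.01, -0.0, 0.0, 0.7]
```

View pics/crop7.png

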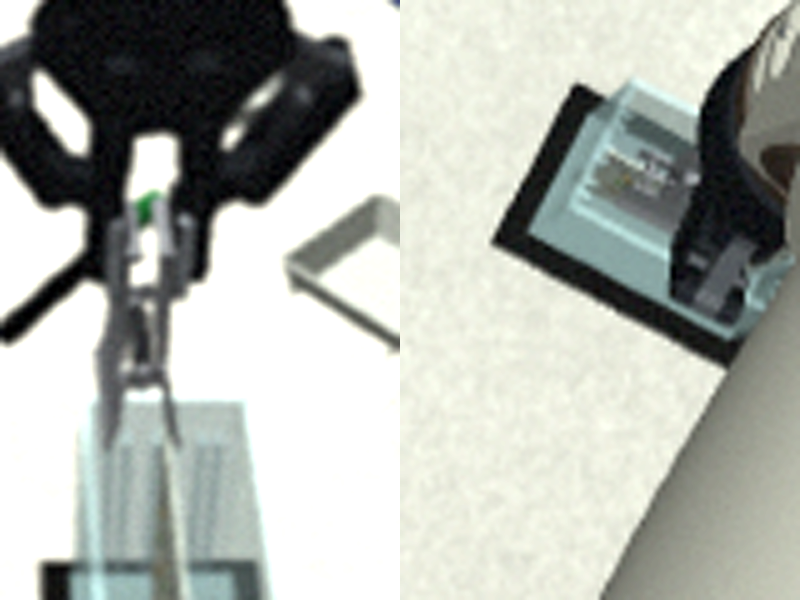

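Run:
```python
from h import *
o,R=st();p=o["ee_pos"];m=R.as_matrix()
for z in(.151,.156,.161):
  q=np.array([p[0],p[1],z])
  for e in(-.003,0,.003):
    print(z,e,"near tips side",[proj("side",q+(-.025+e)*m[:,0]+k*.0115*m[:,1]).round(1).tolist() for k in(-1,1)],"far tips top",[proj("top",q+(.025+e)*m[:,0]+k*.0115*m[:,1]).round(1).tolist() for k in(-1,1)])
q=np.array([p[0],p[1],.189]);print("pivot ends top",[proj("top",q+s*m[:,0]).round(1).tolist() for s in(.025,-.025)],"side",[proj("side",q+s*m[:,0]).round(1).tolist() for s in(.025,-.025)])
t=np.array([.5287,-.2447]);T=pose(-27).as_matrix()
print("plate edge pred side",[proj("side",np.r_[t+s*T[:2,0],.11]).round(1).tolist() for s in(.05,0,-.05)])
im=cv2.imread("pics/s4.png")
for r in range(254,292,5): print(r,[int(v) for v in im[r,350:384].mean(1)])
```

```text
t 20.02 pos [ 0.5214 -0.2221  0.1972] yaw -25.51 tilt [-0.0004  0.0004] F [ 0.19  0.53 -0.3 ] open 15.08mm q [-0.4   0.12  0.18  1.63  0.    1.61]
0.151 -0.003 near tips side [[[352.4, 263.3]], [[365.2, 263.0]]] far tips top [[[403.4, 210.8]], [[407.9, 201.4]]]
0.151 0 near tips side [[[352.2, 262.1]], [[365.0, 261.8]]] far tips top [[[402.1, 210.1]], [[406.7, 200.8]]]
0.151 0.003 near tips side [[[352.1, 260.9]], [[364.9, 260.6]]] far tips top [[[400.9, 209.5]], [[405.4, 200.2]]]
0.156 -0.003 near tips side [[[352.5, 261.4]], [[365.4, 261.1]]] far tips top [[[403.8, 210.5]], [[408.4, 201.1]]]
0.156 0 near tips side [[[352.3, 260.2]], [[365.2, 259.9]]] far tips top [[[402.6, 209.9]], [[407.1, 200.5]]]
0.156 0.003 near tips side [[[352.2, 258.9]], [[365.0, 258.6]]] far tips top [[[401.3, 209.2]], [[405.9, 199.9]]]
0.161 -0.003 near tips side [[[352.6, 259.5]], [[365.6, 259.2]]] far tips top [[[404.3, 210.2]], [[408.9, 200.8]]]
0.161 0 near tips side [[[352.5, 258.2]], [[365.4, 257.9]]] far tips top [[[403.0, 209.6]], [[407.6, 200.2]]]
0.161 0.003 near tips side [[[352.3, 257.0]], [[36
[... 790 characters left out ...]
72, 112, 123, 109, 104, 93, 90, 92, 95, 86, 91, 101, 103, 101, 102, 107, 108, 113, 130, 150, 160]
274 [100, 93, 98, 95, 88, 97, 104, 102, 99, 92, 82, 73, 61, 65, 90, 114, 114, 97, 86, 93, 95, 91, 91, 99, 103, 100, 103, 105, 105, 107, 108, 111, 138, 156]
279 [103, 95, 99, 93, 90, 98, 103, 103, 96, 87, 76, 59, 61, 60, 73, 109, 118, 99, 87, 95, 94, 89, 96, 105, 105, 105, 106, 107, 105, 105, 105, 109, 120, 144]
284 [93, 71, 63, 69, 64, 60, 62, 59, 69, 66, 58, 56, 57, 60, 61, 88, 108, 94, 76, 71, 74, 75, 70, 68, 71, 68, 56, 47, 47, 42, 46, 68, 95, 125]
289 [125, 107, 98, 96, 96, 96, 95, 98, 94, 93, 74, 62, 61, 63, 55, 69, 102, 117, 107, 96, 94, 95, 97, 97, 95, 95, 79, 55, 46, 45, 43, 52, 80, 105]
```

Clip is gripped with the jaws gaping; the near jaw corners at (351.4,259) and (365.6,259) agree with the prediction (tip z ≈ 0.157). The plate ridge in the earlier picture agrees with the predicted edge to about 0.3 px. Next is the fine horizontal alignment above it.

Emit:
jog_arm:
  rows:
    - [-0.6,0.6,0,0,0,0.4,1.4]
    - [-0.7,0.7,0,0,0,0.6,1.4]
    - [-0.4,0.4,0,0,0,0.5,1.4]
    - [0,0,0,0,0,0,1.4]
    - [0,0,0,0,0,0,1.4]

```text
time_s: 20.65
ee_pos: [0.5295, -0.2453, 0.1974]
ee_rot: [-2.679, -1.64, 0.0]
contact_force: [-0.5, 0.1, -1.4]
opening: 0.177
```

Run:
```python
from h import *
plan([.5287,-.2447,.1405],-27,1)
```

```text
t 20.65 pos [ 0.5295 -0.2453  0.1974] yaw -27.04 tilt [-0.0001  0.0001] F [-0.52  0.14 -1.42] open 15.15mm q [-0.43  0.16  0.22  1.63  0.    1.61]
[0.02, -0.1, 5.69, -0.0, -0.0, -0.0]
```

Emit:
jog_arm:
  rows:
    - [0,-0.1,0.6,0,0,0,1.4]
    - [0,0,1.0,0,0,0,1.4]
    - [0,0,1.2,0,0,0,1.4]
    - [0,0,0.8,0,0,0,1.4]
    - [0,0,0.5,0,0,0,1.4]
    - [0,0,0.3,0,0,0,1.4]
    - [0,0,0,0,0,0,1.4]

```text
time_s: 21.52
ee_pos: [0.5286, -0.2449, 0.1534]
ee_rot: [2.679, 1.641, -0.0]
contact_force: [-0.4, 0.6, -0.7]
opening: 0.184
```

Emit:
jog_arm:
  rows:
    - [0,0,0.3,0,0,0,1.4]
    - [0,0,0.3,0,0,0,1.4]
    - [0,0,0.3,0,0,0,1.4]
    - [0,0,0.2,0,0,0,1.4]
    - [0,0,0.2,0,0,0,1.4]
    - [0,0,0,0,0,0,1.4]
    - [0,0,0,0,0,0,1.4]

```text
time_s: 22.4
ee_pos: [0.5287, -0.2449, 0.1405]
ee_rot: [2.679, 1.64, 0.0]
contact_force: [-0.3, -1.3, -0.8]
opening: 0.178
```

Run:
```python
from h import *
o,R=st();p=o["ee_pos"];m=R.as_matrix()
b=snap("side","s8.png");a=snap("top","t8.png")
c=lambda im,x,y,w,h,k:cv2.convertScaleAbs(cv2.resize(im[y:y+h,x:x+w],None,fx=k,fy=k,interpolation=cv2.INTER_CUBIC),alpha=1.7)
cv2.imwrite("pics/crop8.png",np.hstack([c(b,335,230,60,80,7.5)[:600],c(a,375,185,45,80,7.5)[:600]]))
q=np.array([p[0],p[1],p[2]-.0405])
print("near tips",[proj("side",q-.025*m[:,0]+k*.0115*m[:,1]).round(1).tolist() for k in(-1,1)],"near handle top",[proj("side",q+[0,0,.086]-.015*m[:,0]+k*.0075*m[:,1]).round(1).tolist() for k in(-1,1)])
t=np.array([.5287,-.2447]);T=pose(-27).as_matrix()
print("plate at jaw ends",[proj("side",np.r_[t+s*T[:2,0],z]).round(1).tolist() for s in(-.05,-.025,.025) for z in (.11,.1,.092)])
```

```text
t 22.40 pos [ 0.5287 -0.2449  0.1405] yaw -27.04 tilt [ 0.0001 -0.0001] F [-0.34 -1.26 -0.81] open 15.16mm q [-0.43  0.15  0.1   1.52 -0.    1.61]
near tips [[[360.4, 287.9]], [[372.9, 287.9]]] near handle top [[[365.0, 251.0]], [[373.7, 251.0]]]
plate at jaw ends [[[368.2, 295.2]], [[367.8, 298.8]], [[367.5, 301.6]], [[367.0, 284.2]], [[366.6, 287.8]], [[366.4, 290.6]], [[364.7, 263.8]], [[364.4, 267.4]], [[364.2, 270.2]]]
```

View pics/crop8.png

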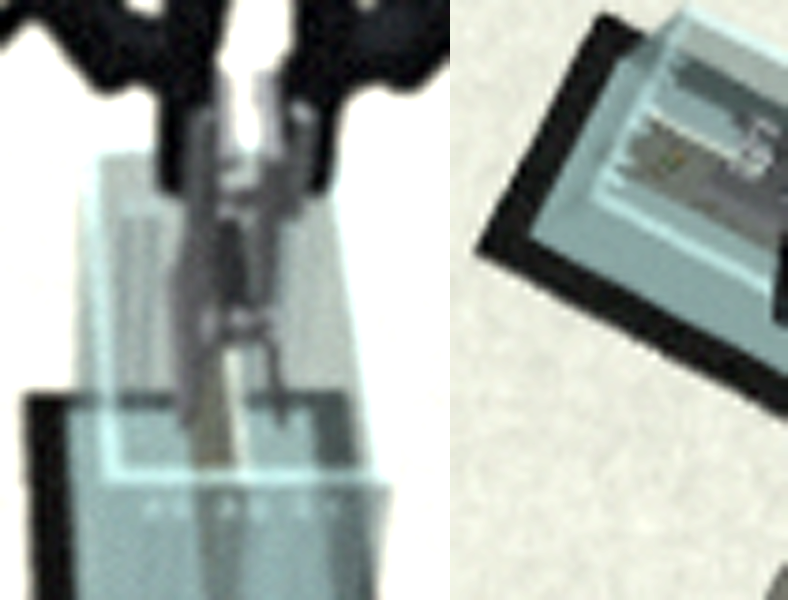

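The jaws straddle the plate. The near jaw corners are at (360,287) and (372.7,286.4), with the plate ridge between them at x≈366.4, so the clip is centred. Tips read about 8–10 mm down. I'll go 1 mm deeper, then check the lid numerically.

Emit:
jog_arm:
  rows:
    - [0,0,0.1,0,0,0,1.4]
    - [0,0,0,0,0,0,1.4]
    - [0,0,0,0,0,0,1.4]
    - [0,0,0,0,0,0,1.4]

```text
time_s: 23.0
ee_pos: [0.5287, -0.2449, 0.1394]
ee_rot: [2.679, 1.64, 0.0]
contact_force: [1.0, -0.2, -0.9]
opening: 0.177
```

Run:
```python
from h import *
o,R=st();p=o["ee_pos"];m=R.as_matrix()
q=np.array([p[0],p[1],p[2]-.0075])
print("pivot far end top, pred",proj("top",q+.025*m[:,0]).round(1),"measured ~ (413.7,205)")
for n in("side","top"):
    im=snap(n,n+"9.png").astype(int)
    pr=np.vstack([proj(n,[.4503+i*.036,.0025+j*.058,.009]) for i,j in((-1,-1),(-1,1),(1,1),(1,-1))])
    M=(((im[:,:,0]-im[:,:,2])>8)).astype(np.uint8);x0,y0=pr.min(0).astype(int)-12;x1,y1=pr.max(0).astype(int)+12
    S=np.zeros_like(M);S[y0:y1,x0:x1]=M[y0:y1,x0:x1]
    c=max(cv2.findContours(S,0,2)[0],key=cv2.contourArea);bx=cv2.boxPoints(cv2.minAreaRect(c))
    print(n,"pred",pr.round(0).tolist(),"box",bx.round(0).tolist())
    B=np.array([onz(n,b,.007) for b in bx]);print(B[:,:2].round(3).tolist(),[np.linalg.norm(B[i]-B[i-1]).round(3) for i in range(4)])
```

```text
t 23.00 pos [ 0.5287 -0.2449  0.1394] yaw -27.04 tilt [ 0. -0.] F [ 0.95 -0.22 -0.87] open 15.11mm q [-0.43  0.15  0.1   1.52 -0.    1.61]
pivot far end top, pred [[413.  203.4]] measured ~ (413.7,205)
side pred [[274.0, 265.0], [256.0, 233.0], [284.0, 224.0], [304.0, 254.0]] box [[257.0, 233.0], [282.0, 219.0], [302.0, 254.0], [276.0, 268.0]]
[[0.416, 0.059], [0.491, 0.078], [0.483, -0.051], [0.415, -0.064]] [np.float64(0.124), np.float64(0.077), np.float64(0.13), np.float64(0.069)]
top pred [[334.0, 259.0], [287.0, 257.0], [288.0, 228.0], [335.0, 229.0]] box [[289.0, 257.0], [289.0, 229.0], [335.0, 230.0], [334.0, 258.0]]
[[0.415, 0.057], [0.484, 0.057], [0.484, -0.057], [0.415, -0.056]] [np.float64(0.113), np.float64(0.069), np.float64(0.114), np.float64(0.069)]
```

```bash
python3 -c "
from h import *
print(arm.hand_in())"
```

```text
the job is handed in; nothing more can be done
None
```

The lid is off and on the bench, and the clip is held open over the middle of the plate's top edge. I handed the job in at about 23 s; no verdict was reported.

- **Lid:** It lies flat, knob up, near (0.45, 0.00). The last top view gives a 69 × 114 mm outline lined up with the world axes, which fits the lid. It touched down at the height I expected. The side-view outline came out larger, because it also took in the knob.
- **Clip position:** The jaws are centred on the plate to within about 1 mm. From the arm's movements, the tips are about 1 cm below the edge. The last picture suggested about 2 mm less before a final 1 mm lowering, so they are roughly 8–11 mm down, with the pencil line at 18 mm.
- **Hold:** The fingers read 15.1 mm, so the handles are at or close to the stop. The wrist force is about 1 N, and I saw no sign of contact with the plate. I did not measure separately that the plate had stayed put.
- **What went wrong:** My first grasp closed in the air above the knob, without touching it. The fingertips sit about 36 mm higher than the reported tool position implies, which I confirmed in two pictures. I corrected for this in every later move, and the lid's touchdown height agreed.

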